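Clamp a price sign in its slip-clutch socket

ROBOT

A 6-joint arm with a two-finger parallel gripper is mounted at the origin on the work surface. World frame = base frame: x ahead of the robot, y to its left, z up, the work surface at z = 0. Lengths are in m, angles in rad, forces in N, time in s.
With the tool pointing down it reaches from about 0.375 to 0.925 m from the base axis. Payload 5.7 kg.
Tool frame: the origin (TCP) lies at the very end of the fingers, on their centre line; the grasp point (between the pads) lies 19 mm behind it; z points along the fingers, y is the line along which they close (so a half turn about z gives the same grasp; the last joint's range is limited). The gripper opens to 88 mm and grips with 3 to 60 N. Pads are 20 mm wide; open, the fingers measure 115 mm over their backs; the gripper's body (75 mm by 178 mm) begins 61 mm behind the grasp point.
Start: joints at [1.182, 0.359, 1.51, -0, 1.272, -0.115], TCP at [0.162, 0.578, 0.223] pointing down, gripper open.
Joint ranges: [-2.97, 2.97], [-1.01, 2.36], [0.21, 2.38], [-0.96, 4.11], [0.2, 2.71], [-2.98, 2.98]. Speed limits (rad/s): [2.39, 2.39, 3.14, 3.14, 3.14, 3.14].

INTERFACE

Orientations are given as a unit quaternion [w, x, y, z].
In Python, from cell import robot gives the robot as it stands. The module is installed in compiled form; this text tells all that it offers.
- The arm moves only by the tool step_arm, never from a script. Its argument "motion" is a list of rows, each a list of 3 entries, a list of its own where there are three numbers: the shift along the world's x, y, z as a fraction of full scale, then the turn, a rotation vector about the world's x, y, z as a fraction of full scale, then the opening, from 0 (shut) to 1 (fully open). A call has 1 to 8 rows; each row is the pose to reach, as a shift and turn from the pose commanded when the call began; what a row does not reach only later rows make up. Full scale, the value 1, is 100 mm for a shift and 60 degrees for a turn. A row lasts 1/8 s, in which the tool goes at most 62.5 mm and 10.7 degrees, less where a joint would pass 70% of its speed; a pose out of reach is approached as far as the arm can. A call with a number of a shift or a turn outside -1 to 1 is refused whole. A call with a gripper value outside its range is refused whole. The fingers move at their own pace and stop on an object; "squeeze" is the grip in N (left out, the last holds). Time passes only in rows, so rows that repeat a pose let the fingers close. It gives the time, the measured TCP pose, the force, the opening and the grip force at its end, in the units of the state.
- robot.sense(): the state, without advancing time (a new reading comes with each control period).
- robot.capture(name): name is "scene" or "side" or "wrist"; returns a dict with "color" (400x640x3 uint8, blue, green, red), "depth" (400x640 float32, m along the optical axis (not along the pixel's ray), 0 where there is no reading), "fx", "fy", "cx", "cy" (pixels), "xyz" and "rotation" of the camera in the world. Camera axes: x right, y down, z forward; pixel columns grow to the right and rows downward; lengths in m; the calibration is good to about 2 mm. A picture is of the moment at which its call begins.
- robot.sign_off(): hands the job in; it is judged then, once.
The state is a dict: "time": time; "joint_positions": joint angles; "qvel": joint speeds; "tau": joint torques, N m; "tcp_pos": TCP position; "tool_rot": TCP orientation; "force": force on the tool from outside, world axes, zero at the start; "torque": the same for the moment, N m; "grip_width": finger opening in m; "finger_force": force on a finger pad.
Only numpy, scipy, OpenCV 4.12 (cv2) and the standard library are available. Lean on these libraries where they do the work, as an engineer would, in place of code of your own. Each camera call takes 0.05 s, during which the arm holds its last target. There are 200 camera calls.

TASK

Stand the yellow price sign upright with its steel foot all the way down in the slot of the pink clamp socket and let go of it. Then turn the black thumbscrew clockwise, as seen from above, until its drag clutch slips for the first time, and stop at that first slip: a short, definite slip is wanted, but do not go on turning past it. Leave the sign clamped, let go, and leave the other goods on the counter where they are.

Things in the scene. Friction and masses are not known exactly. Their poses are not given: they have to be found in the camera images.
- sign: Loose price sign, 0.13 to 0.31 kg, upright: yellow star-burst panel, pink stem (10 mm), grey steel foot. Origin: centre of the foot's underside; z up, x normal to the panel. Foot 16 mm thick (x), 36 mm wide (y), 30 mm high; its lowest 6 mm is narrower (12.5 by 32 mm) as a lead-in. Either way round will do.
- sign_panel (a point): Centre of the sign's panel, 92 mm above the sign's origin: a good place to pinch it from above across its thickness. Panel 9 mm thick (x), about 66 mm wide (y), from about 61 to 123 mm above the sign's origin.
- socket: Pink clamp socket, fixed to the counter, 200 mm long (x), 80 mm wide (y), 30 mm high. Origin: centre of its underside, z up. The thumbscrew stands at x = -45 mm; the slot is near the +x end.
- slot (a point): Point on the slot's floor, 5 mm above the counter, at x = +65 mm, y = 0 of the socket; axes as the socket. The foot's underside belongs here, the sign's x along the slot's x, and enters freely when centred here. Slot 41 mm wide (y), 25 mm deep.
- fixed_jaw (a point): Centre of the top edge of the slot's fixed jaw, 10 mm beyond point slot along +x. The black sliding jaw with a white line faces it and comes 3 mm nearer per rad of screw. At the start the opening is 3.8 to 6.8 mm wider than the foot is thick; how much is not measured. The clamped foot ends against the fixed jaw, 2 mm beyond point slot.
- screw_grip (a point): Point on the thumbscrew's upright axis, at the height to grip, 66 mm above the counter; turns with it. The thumbscrew is a black bar 46 mm long (its x), 14 mm thick (its y), from 50 to 78 mm above the counter; grip it across the 14 mm. It starts at any yaw. Below it are a steel collar of radius 19 mm (to 38 mm) and a dark neck of radius 15 mm (to 49 mm).
- screw_base (a point): Point on the screw's axis, on the socket's top. Clockwise takes 0.13 N m while the jaw travels (1.25 to 2.3 rad, often two grasps); with the foot pressed home it rises, and at 0.25 N m the clutch slips and stays level there. A spring (1 N m/rad) lies between thumbscrew and clutch and unwinds when let go. 0.05 to 0.5 rad of slip is good; over 0.7 rad (40 degrees), either way, spoils it.
- pin_top (a point): Top of the red tell-tale pin, 6 mm diameter, on the thumbscrew's axis. It stands 3 to 11 mm proud of the thumbscrew at the start, keeps its height while the screw turns as one, and rises 2.5 mm per rad of clutch slip (sinks if slipped anticlockwise). Held still in mid-turn, the torque reads less than while turning, but about 0.1 N m more at the slip than in free travel.
- spare_sign: Bystander: an orange star-burst panel with a stub of stem lying flat, 90 by 66 by 9 mm, origin at about its middle; leave it alone.
- thermos: Bystander: a red thermos bottle, 72 mm diameter, 210 mm high, origin at the centre of its underside; leave it alone.
- candy_jar: Bystander: an amber glass jar with a red cap, 80 mm diameter, 100 mm high, origin at the centre of its underside; leave it alone.
- mug: Bystander: a blue mug, 76 mm diameter, 85 mm high, origin at the centre of its underside; leave it alone.
- tea_box: Bystander: a green and yellow tea box, 70 by 110 by 60 mm, origin at the centre of its underside; leave it alone.
- cracker_pack: Bystander: a flat red pack, 40 by 50 by 22 mm, origin at the centre of its underside; leave it alone.
Things that resemble listed ones, but are neither listed nor needed, are in the scene too. What is shaped like the socket but brown or turquoise is not meant.

How it is judged:
By the outcome, as a careful person would: the job done as asked, in the order asked, and still so for the second after the job is handed in, with the robot touching nothing.
It also fails if it takes over 69 s, if anything falls off the work surface, if the arm or the gripper's body presses on something with over 40 N, if the wrist force passes 120 N, or if a joint passes its speed limit or range.

## Working session

There is one attempt and no reset: what is moved stays moved. The work goes in short steps, Python scripts to look and compute and a tool call to move; the robot and the scene stay as the last step left them, time stands still between calls to the robot, and variables do not carry over. Pictures are saved under pics/ and viewed, at most 10 in all, crops included, and the job is handed in when it is done.

Besides the shell and the picture viewer there is one more tool, called after "Call:" as name(argument=value, ...) on one line, values as JSON. step_arm: Moves the arm, as the interface text tells. Its arguments: {"type":"object","properties":{"motion":{"type":"array"},"squeeze":{"type":"number"}},"required":["motion"]}

```bash
mkdir -p pics
cat > h.py <<'E'
import numpy as np, cv2
from cell import robot
def pts(c):
    v,u=np.mgrid[0:400,0:640]; d=c["depth"]
    p=np.stack([(u-c["cx"])/c["fx"]*d,(v-c["cy"])/c["fy"]*d,d],-1)
    R=np.array(c["rotation"]).reshape(3,3)
    w=p@R.T+np.array(c["xyz"]); w[d<=0]=np.nan
    return w
def proj(c,P):
    R=np.array(c["rotation"]).reshape(3,3); q=(np.array(P)-np.array(c["xyz"]))@R
    return q[...,0]/q[...,2]*c["fx"]+c["cx"], q[...,1]/q[...,2]*c["fy"]+c["cy"]
E
python3 - <<'E'
from h import *
cs=[robot.capture(n) for n in("scene","side")]
for n,c in zip(("scene","side"),cs):
    np.save(f"pics/{n}.npy",c,allow_pickle=True)
    cv2.imwrite(f"pics/{n}0.png",c["color"]); print(n,c["xyz"],np.round(c["rotation"],3),c["fx"])
print(robot.sense())
E
```

```text
scene [ 1.53583718 -0.04064119  1.38391916] [-0.236  0.671  0.665 -0.226] 483.18599820422463
side [ 0.0799715  -0.73455686  0.86312617] [-0.39   0.881 -0.247  0.106] 441.8970730829784
{'time': 0.1, 'joint_positions': array([ 1.18189551e+00,  3.59406251e-01,  1.51130247e+00,  2.85138977e-06,
        1.27250704e+00, -1.15118292e-01]), 'qvel': array([-0.00174489, -0.00132242, -0.00247836, -0.0015482 ,  0.00084114,
        0.00013468]), 'tau': array([ 5.83515930e-05, -5.16342258e+01, -2.71407491e+01,  6.74772053e-02,
        2.75217189e-02, -2.17853665e-05]), 'tcp_pos': array([0.16200785, 0.57707701, 0.22191784]), 'tool_rot': array([-2.03680826e-04,  1.36464495e-01,  9.90644630e-01, -7.85580097e-04]), 'force': array([ 0.2510403 ,  0.50412619, -0.30603265]), 'torque': array([-0.00290038,  0.04182438, -0.0311465 ]), 'finger_force': 0.0, 'grip_width': 0.08776841787354926}
```

View pics/scene0.png

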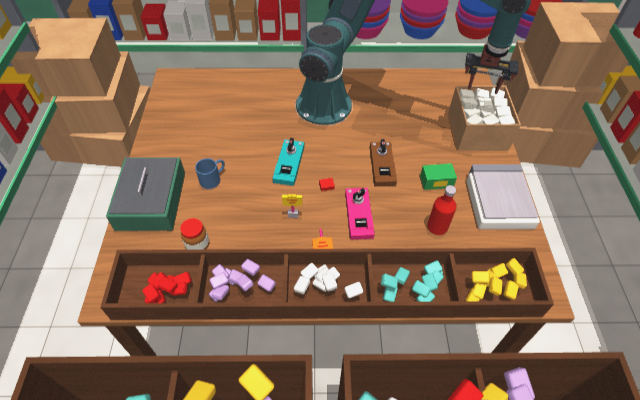

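View pics/side0.png

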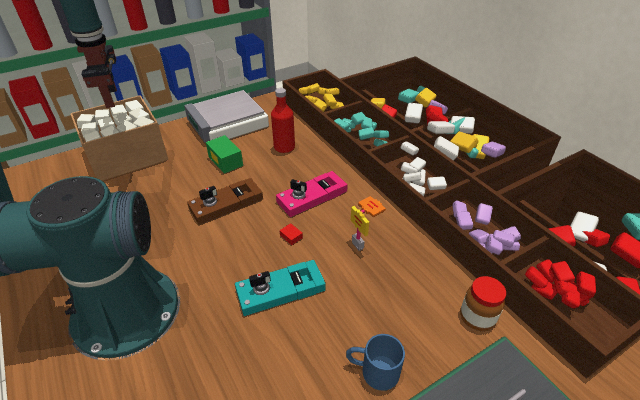

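Scene view: yellow sign standing at about (291,205), pink socket at (360,212) with its thumbscrew at (360,195) and slot at (361,223). In the side view the sign is at (360,228) and the socket at (312,193). Orange spare sign is at (322,243) and the cracker pack at (327,184), both near the work.

```bash
sed -i 's/R=np.array(c\["rotation"\]).reshape(3,3)/R=Rot(c)/' h.py
cat >> h.py <<'E'
from scipy.spatial.transform import Rotation as Ro
def Rot(c):
    q=np.array(c["rotation"]).ravel(); return Ro.from_quat(q[[1,2,3,0]]).as_matrix()
E
cat > m.py <<'E'
from h import *
for n in("scene","side"):
    c=np.load(f"pics/{n}.npy",allow_pickle=True).item(); w=pts(c)
    hsv=cv2.cvtColor(c["color"],cv2.COLOR_BGR2HSV); H,S,V=[hsv[...,i].astype(int) for i in range(3)]
    near=(w[...,2]>-.02)&(w[...,2]<.3)&(w[...,0]<.85)&(w[...,0]>.25)&(abs(w[...,1])<.35)
    pink=near&(H>155)&(H<174)&(S>150)
    nl,lab,st,ce=cv2.connectedComponentsWithStats(pink.astype(np.uint8))
    for i in range(1,nl):
        if st[i,4]<15: continue
        m=lab==i; P=w[m]
        print(n,"pink",st[i],np.round(P.mean(0),3),np.round(np.percentile(P,[2,98],axis=0),3).tolist())
        if st[i,4]>200:
            T=P[abs(P[:,2]-.03)<.006]; r=cv2.minAreaRect((T[:,:2]*1000).astype(np.float32)); print("  top rect mm",r)
            C=np.array(r[0])/1000
            z=near&(np.hypot(w[...,0]-C[0],w[...,1]-C[1])<.1)&(w[...,2]>.055)&(w[...,2]<.085)
            Q=w[z&(V<90)]; print("  screw",len(Q),Q.mean(0) if len(Q) else '', cv2.minAreaRect((Q[:,:2]*1000).astype(np.float32)) if len(Q)>4 else '')
            zz=near&(np.hypot(w[...,0]-C[0],w[...,1]-C[1])<.1)&(w[...,2]>.04)
            print("  red",w[zz&(S>150)&((H<8)|(H>175))])
    yel=near&(H>20)&(H<34)&(S>150)&(V>120)
    nl,lab,st,ce=cv2.connectedComponentsWithStats(yel.astype(np.uint8))
    for i in range(1,nl):
        if st[i,4]<15: continue
        P=w[lab==i]; k=np.median(P,0); e,v=np.linalg.eigh(np.cov((P-k)[np.linalg.norm(P-k,axis=1)<.06].T))
        print(n,"yel",st[i],np.round(k,3),np.round(np.percentile(P,[2,98],axis=0),3).tolist(),"normal",np.round(v[:,0],2),np.sqrt(e))
E
python3 m.py
```

```text
scene pink [345 188  29  51 951] [0.585 0.112 0.029] [[0.473, 0.073, 0.006], [0.666, 0.153, 0.038]]
  top rect mm ((566.287841796875, 113.18038940429688), (202.8044891357422, 80.01228332519531), 2.692650079727173)
  screw 53 [0.52614697 0.11014112 0.07143361] ((523.6368408203125, 111.84207153320312), (12.117280006408691, 43.8391227722168), 29.540355682373047)
  red [[0.52289626 0.11169552 0.08295576]]
scene yel [282 194  20  12 167] [ 0.57  -0.115  0.106] [[0.563, -0.148, 0.067], [0.575, -0.085, 0.123]] normal [ 1.   -0.03  0.03] [0.00269101 0.01722242 0.02008482]
side pink [ 276  171   71   46 1404] [0.561 0.1   0.026] [[0.466, 0.07, 0.005], [0.661, 0.15, 0.034]]
  top rect mm ((565.1279296875, 111.84561920166016), (201.16131591796875, 83.1988296508789), 3.0260250568389893)
  screw 124 [0.51806915 0.10879197 0.07090057] ((521.0220947265625, 109.56307983398438), (17.950031280517578, 46.04602813720703), 38.414817810058594)
  red [[0.52392002 0.11541292 0.08106606]
 [0.51858499 0.11147449 0.08250698]
 [0.51999612 0.10818018 0.08420426]
 [0.51206331 0.11318376 0.05865792]]
side pink [357 228   3  11  26] [ 0.566 -0.119  0.049] [[0.563, -0.122, 0.033], [0.569, -0.115, 0.067]]
side yel [351 206  18  30 253] [ 0.565 -0.124  0.106] [[0.562, -0.15, 0.067], [0.574, -0.083, 0.122]] normal [ 1.    0.   -0.06] [0.00259288 0.01624669 0.02211044]
```

Call:
step_arm(motion=[[[0.3,-0.5,0.05],[0,0,-0.1],1],[[0.6,-1,0.1],[0,0,-0.2],1],[[0.6,-1,0.1],[0,0,-0.2],1]])

```text
time: 0.48
tcp_pos: [0.2233, 0.4747, 0.2326]
tool_rot: [0.0, 0.241, 0.97, -0.001]
force: [-0.1, 1.2, 0.3]
grip_width: 0.0874
finger_force: 0.0
```

Call:
step_arm(motion=[[[0.3,-0.5,0],[0,0,-0.1],1],[[0.6,-1,0],[0,0,-0.2],1],[[0.6,-1,0],[0,0,-0.2],1]])

```text
time: 0.85
tcp_pos: [0.2832, 0.3758, 0.2324]
tool_rot: [-0.0, 0.341, 0.94, -0.0]
force: [0.5, 0.3, -1.0]
grip_width: 0.0877
finger_force: 0.0
```

Call:
step_arm(motion=[[[0.3,-0.5,0],[0,0,-0.1],1],[[0.6,-1,0],[0,0,-0.2],1],[[0.6,-1,0],[0,0,-0.2],1]])

```text
time: 1.23
tcp_pos: [0.3438, 0.2768, 0.2327]
tool_rot: [0.0, 0.437, 0.899, 0.0]
force: [-0.6, 1.3, 0.6]
grip_width: 0.0883
finger_force: 0.0
```

Call:
step_arm(motion=[[[0.3,-0.5,0],[0,0,-0.1],1],[[0.6,-1,0],[0,0,-0.2],1],[[0.6,-1,0],[0,0,-0.2],1]])

```text
time: 1.6
tcp_pos: [0.4043, 0.1773, 0.2327]
tool_rot: [0.0, 0.529, 0.849, 0.001]
force: [-0.4, 0.6, 0.1]
grip_width: 0.0876
finger_force: 0.0
```

Call:
step_arm(motion=[[[0.45,-0.35,0],[0,0,-0.1],1],[[0.9,-0.7,0.2],[0,0,-0.2],1],[[0.9,-0.7,0.2],[0,0,-0.3],1],[[0.9,-0.7,0.2],[0,0,-0.4],1],[[0.9,-0.7,0.2],[0,0,-0.4],1]])

```text
time: 2.22
tcp_pos: [0.492, 0.1104, 0.2524]
tool_rot: [-0.001, 0.691, 0.723, 0.0]
force: [-0.2, 1.1, 0.7]
grip_width: 0.0878
finger_force: 0.0
```

Run:
```python
from h import *
c=robot.capture("wrist"); np.save("pics/w1.npy",c,allow_pickle=True); cv2.imwrite("pics/w1.png",c["color"])
print(c["xyz"],c["rotation"],c["fx"])
```

```text
[0.48706872 0.18249756 0.41460472] [0.13277148 0.9908968  0.02211039 0.00253013] 334.2584405280549
```

View pics/w1.png

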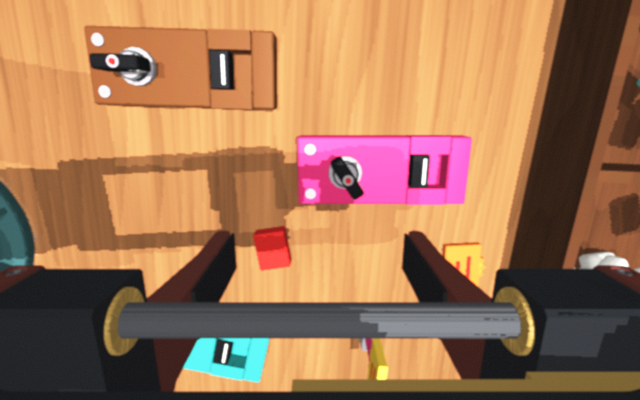

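Wrist view: pink socket spans (298..470, 136..205), thumbscrew bar about (335,160)–(360,197) with the red pin at (348,180), and the slot is right of the black jaw at about (433,171). The sign's panel edge is at about (378,358), and the cracker pack is at (272,248).

```bash
cat >> h.py <<'E'
def cast(c,uv,z):
    uv=np.atleast_2d(np.array(uv,float)); d=np.stack([(uv[:,0]-c["cx"])/c["fx"],(uv[:,1]-c["cy"])/c["fy"],np.ones(len(uv))],-1)@Rot(c).T
    o=np.array(c["xyz"]); return o+d*((z-o[2])/d[:,2])[:,None]
def hsv(c):
    h=cv2.cvtColor(c["color"],cv2.COLOR_BGR2HSV).astype(int); return h[...,0],h[...,1],h[...,2]
E
python3 - <<'E'
from h import *
c=np.load("pics/w1.npy",allow_pickle=True).item(); w=pts(c); H,S,V=hsv(c)
m=(H>155)&(H<174)&(S>150)&(abs(w[...,2]-.03)<.006)
v,u=np.nonzero(m); k=(u>290)&(u<480)&(v>125)&(v<215)
P=cast(c,np.c_[u[k],v[k]],.03); print("z med",np.median(w[m][:,2]))
r=cv2.minAreaRect((P[:,:2]*1000).astype(np.float32)); print("socket",r, "base-level check")
# slot hole: low depth points inside
m=np.zeros_like(m); m[140:200,395:465]=1
L=w[m&(w[...,2]<.022)]; print("slot low",len(L),np.percentile(L,[2,50,98],axis=0).round(4).tolist())
W=w[m&(S<60)&(V>150)]; print("white",np.median(W,0))
m[:]=0;m[145:210,320:375]=1
Q=w[m&(w[...,2]>.068)&(w[...,2]<.086)&(V<90)]; 
print("screw",len(Q),np.median(Q[:,2]),cv2.minAreaRect((Q[:,:2]*1000).astype(np.float32)))
vv,uu=np.nonzero(m&(S>150)&((H<8)|(H>174))&(w[...,2]>.07)); print("pin",np.median(w[vv,uu],0),len(vv))
E
```

```text
z med 0.02994436428333211
socket ((563.0752563476562, 116.07395935058594), (196.66339111328125, 78.96488952636719), 2.5638835430145264) base-level check
slot low 596 [[0.597, 0.0972, 0.0037], [0.6342, 0.116, 0.0059], [0.64, 0.1351, 0.0213]]
white [0.61199249 0.11765266 0.03042287]
screw 438 0.07777668959572545 ((518.56689453125, 114.00630950927734), (13.88448429107666, 44.099464416503906), 36.5595817565918)
pin [0.51954177 0.11305199 0.08134889] 14
```

Call:
step_arm(motion=[[[0.2,-0.5,0],[0,0,0],1],[[0.35,-1,-0.1],[0,0,0],1],[[0.35,-1,-0.1],[0,0,0],1]])

```text
time: 2.65
tcp_pos: [0.5279, 0.0064, 0.2419]
tool_rot: [-0.0, 0.693, 0.721, -0.0]
force: [0.2, 0.4, 0.6]
grip_width: 0.0881
finger_force: 0.0
```

Call:
step_arm(motion=[[[0.2,-0.5,0],[0,0,0],1],[[0.35,-1,-0.1],[0,0,0],1],[[0.35,-1,-0.1],[0,0,0],1]])

```text
time: 3.02
tcp_pos: [0.5629, -0.0931, 0.2319]
tool_rot: [-0.0, 0.693, 0.721, -0.0]
force: [-0.7, 0.7, -0.2]
grip_width: 0.088
finger_force: 0.0
```

Call:
step_arm(motion=[[[0,-0.23,-0.2],[0,0,0],1],[[0,-0.23,-0.2],[0,0,0],1]])

```text
time: 3.28
tcp_pos: [0.561, -0.1135, 0.2115]
tool_rot: [-0.002, 0.692, 0.722, -0.0]
force: [-0.1, -0.1, -0.8]
grip_width: 0.0878
finger_force: 0.0
```

Run:
```python
from h import *
c=robot.capture("wrist"); np.save("pics/w2.npy",c,allow_pickle=True); cv2.imwrite("pics/w2.png",c["color"])
w=pts(c); H,S,V=hsv(c); s=robot.sense(); print(s["tcp_pos"])
m=(H>18)&(H<36)&(S>130)&(V>90)&(w[...,2]>.055)&(w[...,2]<.135)&(np.hypot(w[...,0]-.568,w[...,1]+.117)<.07)
P=w[m]; print(len(P),np.percentile(P,[2,50,98],axis=0).round(4).tolist())
T=P[P[:,2]>.1]; print(cv2.minAreaRect((T[:,:2]*1000).astype(np.float32)))
f=w[(np.hypot(w[...,0]-.568,w[...,1]+.117)<.05)&(w[...,2]>.02)&(w[...,2]<.04)]
if len(f)>9: print("foot",len(f),np.percentile(f,[2,50,98],axis=0).round(4).tolist(),cv2.minAreaRect((f[:,:2]*1000).astype(np.float32)))
```

```text
[ 0.56146469 -0.11315883  0.21238997]
593 [[0.5611, -0.1466, 0.0754], [0.5661, -0.1085, 0.116], [0.5712, -0.0815, 0.1229]]
((566.41845703125, -114.479248046875), (66.09265899658203, 9.260601043701172), 88.37454986572266)
foot 145 [[0.5582, -0.1314, 0.0238], [0.5605, -0.1116, 0.03], [0.5633, -0.0965, 0.0333]] ((560.7022094726562, -114.51612091064453), (36.27228927612305, 4.484444618225098), 88.29490661621094)
```

View pics/w2.png

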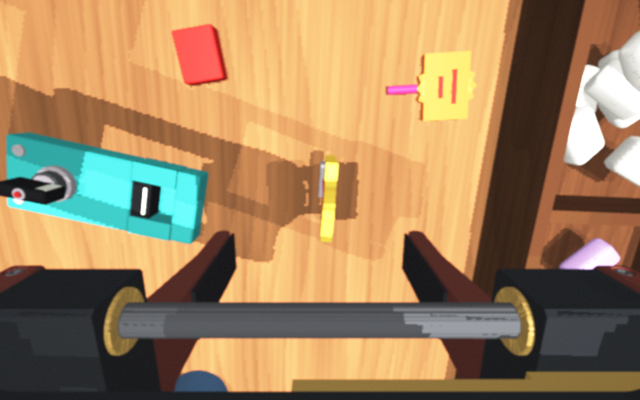

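Wrist view: the sign stands upright between the open fingers, panel edge-on at (328,158)–(327,240). The turquoise look-alike at (105,185) is well below finger height. Descend and pinch.

Call:
step_arm(motion=[[[0.045,0,-0.3],[0,0,-0.067],1],[[0.045,0,-0.7],[0,0,-0.067],1],[[0.045,0,-0.7],[0,0,-0.067],1]])

```text
time: 3.7
tcp_pos: [0.5646, -0.1127, 0.141]
tool_rot: [-0.003, 0.717, 0.697, -0.001]
force: [0.2, 0.6, -0.3]
grip_width: 0.0879
finger_force: 0.0
```

Call:
step_arm(motion=[[[0,0,-0.4],[0,0,0],1],[[0,0,-0.7],[0,0,0],1],[[0,0,-0.7],[0,0,0],1],[[0,0,-0.7],[0,0,0],0.3],[[0,0,-0.7],[0,0,0],0],[[0,0,-0.7],[0,0,0],0],[[0,0,-0.7],[0,0,0],0],[[0,0,-0.7],[0,0,0],0]], squeeze=25)

```text
time: 4.7
tcp_pos: [0.5667, -0.1155, 0.0728]
tool_rot: [0.0, 0.718, 0.696, 0.0]
force: [-0.1, 0.5, 0.3]
grip_width: 0.0411
finger_force: 0.0
```

Call:
step_arm(motion=[[[0,0,0],[0,0,0],0],[[0,0,0],[0,0,0],0]])

```text
time: 4.95
tcp_pos: [0.5667, -0.1154, 0.0725]
tool_rot: [-0.0, 0.718, 0.696, -0.0]
force: [0.6, -0.6, -0.0]
grip_width: 0.0218
finger_force: 0.0
```

Call:
step_arm(motion=[[[0,0,0],[0,0,0],0],[[0,0,0],[0,0,0],0],[[0,0,0],[0,0,0],0],[[0,0,0],[0,0,0],0]])

```text
time: 5.45
tcp_pos: [0.5668, -0.1154, 0.0726]
tool_rot: [0.0, 0.718, 0.696, -0.0]
force: [-0.1, -0.2, -0.5]
grip_width: 0.009
finger_force: 25.0
```

Call:
step_arm(motion=[[[0,0,0.2],[0,0,0],0],[[0,0,0.5],[0,0,0],0],[[0,0,0.9],[0,0,0],0],[[0,0,0.9],[0,0,0],0]])

```text
time: 5.95
tcp_pos: [0.5689, -0.1161, 0.1655]
tool_rot: [0.003, 0.718, 0.696, 0.001]
force: [-0.2, -0.6, -2.2]
grip_width: 0.0088
finger_force: 25.0
```

Call:
step_arm(motion=[[[0.1,0.35,0],[0,0,0.03],0],[[0.21,0.77,0],[0,0,0.07],0],[[0.21,0.77,0],[0,0,0.07],0]])

```text
time: 6.32
tcp_pos: [0.587, -0.0357, 0.161]
tool_rot: [-0.001, 0.69, 0.723, -0.0]
force: [-0.1, -0.1, -1.3]
grip_width: 0.0089
finger_force: 25.0
```

Call:
step_arm(motion=[[[0.1,0.35,0],[0,0,0],0],[[0.21,0.77,0],[0,0,0],0],[[0.21,0.77,0],[0,0,0],0]])

```text
time: 6.7
tcp_pos: [0.6084, 0.0403, 0.1614]
tool_rot: [-0.001, 0.691, 0.723, -0.0]
force: [-0.3, 0.3, -1.2]
grip_width: 0.0087
finger_force: 25.0
```

Call:
step_arm(motion=[[[0.1,0.4,0],[0,0,0],0],[[0.21,0.765,-0.2],[0,0,0],0],[[0.21,0.765,-0.4],[0,0,0],0],[[0.21,0.765,-0.4],[0,0,0],0],[[0.21,0.765,-0.4],[0,0,0],0]])

```text
time: 7.32
tcp_pos: [0.6296, 0.1138, 0.1227]
tool_rot: [-0.0, 0.692, 0.722, -0.0]
force: [0.1, 1.0, -1.4]
grip_width: 0.0091
finger_force: 25.0
```

Run:
```python
from h import *
for n in ("wrist","scene","side"):
    c=robot.capture(n); np.save(f"pics/{n}3.npy",c,allow_pickle=True)
    cv2.imwrite(f"pics/{n}3.png",c["color"] if n=="wrist" else cv2.resize(c["color"][140:260,240:440],None,fx=4,fy=4))
    w=pts(c); H,S,V=hsv(c)
    m=(H>18)&(H<36)&(S>130)&(V>90)&(w[...,2]>.08)&(w[...,2]<.24)&(np.hypot(w[...,0]-.63,w[...,1]-.116)<.07)
    P=w[m]
    if len(P)>9: print(n,len(P),np.percentile(P,[2,50,98],axis=0).round(4).tolist(),cv2.minAreaRect((P[:,:2]*1000).astype(np.float32)))
print(robot.sense()["tcp_pos"])
```

```text
wrist 8900 [[0.586, 0.0859, 0.1387], [0.6275, 0.1331, 0.2282], [0.6556, 0.1476, 0.2319]] ((614.7763671875, 120.9399642944336), (62.54582214355469, 67.41044616699219), 64.01710510253906)
scene 39 [[0.6273, 0.0806, 0.1228], [0.6334, 0.0872, 0.1494], [0.6598, 0.129, 0.2331]] ((653.3507690429688, 99.70156860351562), (55.401546478271484, 29.91591453552246), 56.57485580444336)
side 171 [[0.5996, 0.0788, 0.1225], [0.6271, 0.0923, 0.1543], [0.6531, 0.1463, 0.2333]] ((623.9057006835938, 108.92549896240234), (73.05020141601562, 68.65431213378906), 29.672462463378906)
[0.63036157 0.11428885 0.12356248]
```

View pics/wrist3.png

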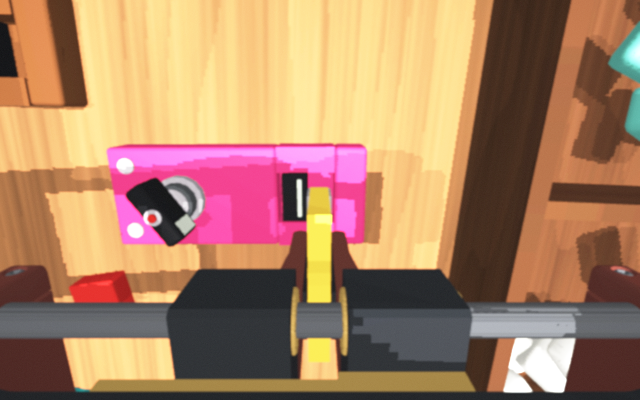

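View pics/side3.png

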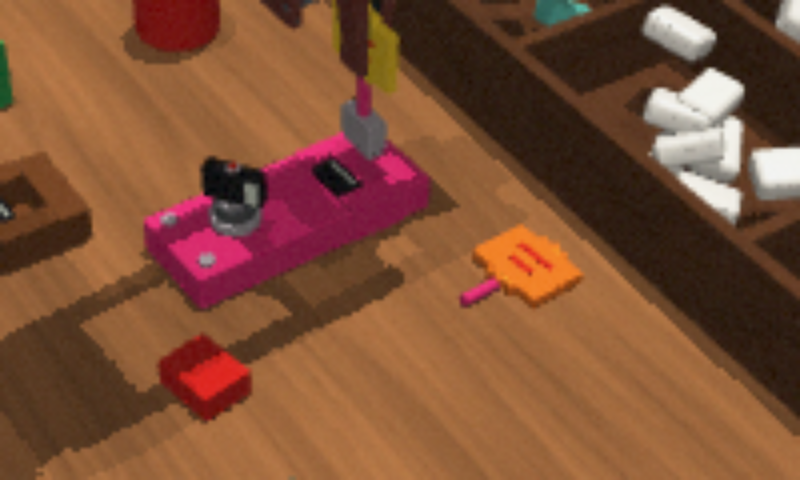

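Wrist view: the sign hangs over the slot, panel at columns 308–332, jaw's white line at (300,198). The side crop shows the foot upright just over the slot. I'll check its position against the slot edges within the wrist view.

Run:
```python
from h import *
c=np.load("pics/wrist3.npy",allow_pickle=True).item(); w=pts(c); H,S,V=hsv(c)
for r in (160,180,184,195,205,215):
    print(r,[(u,*(1000*w[r,u]).round(0).astype(int).tolist()) for u in range(296,346,4)])
pk=(H>155)&(H<174)&(S>150)&(abs(w[...,2]-.03)<.003); v,u=np.nonzero(pk)
print("socket",cv2.minAreaRect((cast(c,np.c_[u,v],.03)[:,:2]*1000).astype(np.float32)))
m=(H>18)&(H<36)&(S>130)&(V>90)&(w[...,2]>.12)&(w[...,2]<.172)
P=w[m]; P=P[abs(P[:,0]-.63)<.015];print("panel",len(P),np.percentile(P,[1,50,99],axis=0).round(4).tolist(),cv2.minAreaRect((P[:,:2]*1000).astype(np.float32)))
for n in("side3","scene3"):
    c=np.load(f"pics/{n.replace('3','')}3.npy",allow_pickle=True).item(); w=pts(c); H,S,V=hsv(c)
    f=(S<70)&(V>60)&(w[...,2]>.045)&(w[...,2]<.095)&(np.hypot(w[...,0]-.63,w[...,1]-.116)<.03); P=w[f]
    if len(P): print(n,"foot",len(P),np.percentile(P,[3,50,97],axis=0).round(4).tolist())
    pk=(H>155)&(H<174)&(S>150)&(abs(w[...,2]-.03)<.003)&(w[...,1]>0); v,u=np.nonzero(pk)
    print(n,cv2.minAreaRect((cast(c,np.c_[u,v],.03)[:,:2]*1000).astype(np.float32)))
```

```text
160 [(296, 609, 147, 30), (300, 612, 147, 30), (304, 615, 147, 31), (308, 618, 147, 30), (312, 621, 147, 30), (316, 624, 147, 29), (320, 627, 148, 30), (324, 630, 148, 30), (328, 633, 148, 30), (332, 636, 148, 30), (336, 639, 148, 30), (340, 643, 148, 30), (344, 646, 149, 30)]
180 [(296, 609, 131, 29), (300, 612, 132, 32), (304, 615, 132, 30), (308, 618, 126, 5), (312, 621, 126, 4), (316, 625, 126, 4), (320, 628, 127, 6), (324, 632, 127, 6), (328, 635, 127, 6), (332, 638, 127, 5), (336, 640, 133, 30), (340, 643, 133, 30), (344, 647, 133, 30)]
184 [(296, 609, 128, 31), (300, 612, 129, 31), (304, 616, 129, 31), (308, 618, 123, 5), (312, 621, 123, 4), (316, 625, 123, 5), (320, 628, 123, 4), (324, 632, 123, 5), (328, 635, 124, 6), (332, 639, 124, 5), (336, 640, 130, 30), (340, 644, 130, 30), (344, 647, 130, 31)]
195 [(296, 610, 119, 30), (300, 613, 120, 31), (304, 616, 119, 30), (308, 620, 132, 78), (312, 623, 147, 135), (316, 625, 147, 136), (320, 627, 148, 136), (324, 629, 148, 136), (328, 631, 148, 136), (332, 639, 114, 5), (336, 641, 121, 30), (340, 644, 121, 30), (344, 647, 121, 30)
[... 682 characters left out ...]
2812, 79.81755065917969), 2.7015647888183594)
panel 3018 [[0.6221, 0.0822, 0.1242], [0.6272, 0.1287, 0.1653], [0.633, 0.1479, 0.1716]] ((627.4411010742188, 114.63275146484375), (66.95691680908203, 12.029009819030762), 89.77262878417969)
side3 foot 101 [[0.6213, 0.0942, 0.0538], [0.6245, 0.1034, 0.0729], [0.637, 0.1299, 0.0831]]
side3 ((564.2726440429688, 112.00923156738281), (199.73484802246094, 84.55352783203125), 2.596937894821167)
scene3 foot 72 [[0.6245, 0.0958, 0.0505], [0.6345, 0.1117, 0.0736], [0.638, 0.1288, 0.0861]]
scene3 ((567.2051391601562, 113.45960998535156), (200.26148986816406, 80.06718444824219), 2.4494223594665527)<stdin>:4: RuntimeWarning: invalid value encountered in cast
```

Call:
step_arm(motion=[[[0.012,0.03,0],[0,0,0],0],[[0.012,0.03,-0.12],[0,0,0],0],[[0.012,0.03,-0.22],[0,0,0],0],[[0.012,0.03,-0.27],[0,0,0],0],[[0.012,0.03,-0.27],[0,0,0],0]])

```text
time: 8.1
tcp_pos: [0.6304, 0.1181, 0.0947]
tool_rot: [-0.001, 0.692, 0.722, -0.001]
force: [0.2, 0.4, -2.5]
grip_width: 0.009
finger_force: 25.0
```

Call:
step_arm(motion=[[[0,0,-0.06],[0,0,0],0],[[0,0,-0.11],[0,0,0],0],[[0,0,-0.15],[0,0,0],0],[[0,0,-0.17],[0,0,0],0],[[0,0,-0.18],[0,0,0],0],[[0,0,-0.18],[0,0,0],0]])

```text
time: 8.85
tcp_pos: [0.6311, 0.1181, 0.0778]
tool_rot: [0.0, 0.692, 0.722, 0.0]
force: [0.5, -0.2, -2.0]
grip_width: 0.0091
finger_force: 25.0
```

Call:
step_arm(motion=[[[0,0,0],[0,0,0],0.2],[[0,0,0],[0,0,0],0.6],[[0,0,0],[0,0,0],0.6],[[0,0,0],[0,0,0],0.6],[[0,0,0],[0,0,0],0.6],[[0,0,0.3],[0,0,0],0.6],[[0,0,0.7],[0,0,0],0.6],[[0,0,1],[0,0,0],0.6]])

```text
time: 9.85
tcp_pos: [0.6313, 0.1182, 0.1792]
tool_rot: [0.0, 0.692, 0.722, 0.0]
force: [0.5, -0.6, 0.2]
grip_width: 0.0525
finger_force: 0.0
```

Call:
step_arm(motion=[[[-0.5,0,0.2],[0,0,0.1],0.6],[[-1,0,0.2],[0,0,0.25],0.6],[[-1,0,0.2],[0,0,0.35],0.6],[[-1,-0.05,0.2],[0,0,0.5],0.6],[[-1,-0.05,0.2],[0,0,0.55],0.6],[[-1,-0.05,0.2],[0,0,0.55],0.6]])

```text
time: 10.6
tcp_pos: [0.5309, 0.1131, 0.1977]
tool_rot: [0.0, 0.458, 0.889, -0.0]
force: [-0.4, -0.1, -0.3]
grip_width: 0.0522
finger_force: 0.0
```

Run:
```python
from h import *
s=robot.sense(); print(s["tcp_pos"],s["joint_positions"],s["torque"])
for n in("wrist","scene","side"):
    c=robot.capture(n); np.save(f"pics/{n}4.npy",c,allow_pickle=True); cv2.imwrite(f"pics/{n}4.png",c["color"])
    w=pts(c); H,S,V=hsv(c); near=np.hypot(w[...,0]-.521,w[...,1]-.113)<.04
    Q=w[near&(w[...,2]>.07)&(w[...,2]<.084)&(V<95)]
    if len(Q)>5: print(n,"screw",len(Q),cv2.minAreaRect((Q[:,:2]*1000).astype(np.float32)))
    q=w[near&(S>150)&((H<8)|(H>174))&(w[...,2]>.07)&(w[...,2]<.1)]; print("pin",len(q),np.median(q,0) if len(q) else'')
    m=(H>18)&(H<36)&(S>130)&(V>90)&(w[...,2]>.05)&(w[...,2]<.14)&(np.hypot(w[...,0]-.63,w[...,1]-.118)<.06); P=w[m]
    if len(P)>9: print("sign",len(P),np.percentile(P,[1,50,99],axis=0).round(4).tolist())
```

```text
[0.53086847 0.11308673 0.19772404] [ 8.26355658e-02  3.01900269e-01  1.66524342e+00 -5.08045316e-05
  1.17439999e+00 -5.36199313e-01] [-0.04088053  0.06084981  0.00344693]
wrist screw 596 ((518.5430297851562, 113.40742492675781), (13.825492858886719, 44.386356353759766), 35.46591567993164)
pin 20 [0.5196223  0.11332673 0.0811285 ]
sign 1278 [[0.6225, 0.1117, 0.0752], [0.6239, 0.1321, 0.1071], [0.6315, 0.1517, 0.1266]]
scene screw 41 ((520.7869873046875, 113.13038635253906), (15.455098152160645, 47.35645294189453), 39.284915924072266)
pin 1 [0.51595487 0.1123427  0.07962598]
sign 183 [[0.6234, 0.0861, 0.072], [0.6323, 0.118, 0.106], [0.6373, 0.1493, 0.129]]
side screw 80 ((520.4432373046875, 109.78192138671875), (16.306961059570312, 46.66704177856445), 40.49383544921875)
pin 3 [0.5216371  0.11206922 0.08195823]
sign 223 [[0.6243, 0.0831, 0.0748], [0.6272, 0.1091, 0.1067], [0.6379, 0.1488, 0.1283]]
```

View pics/wrist4.png

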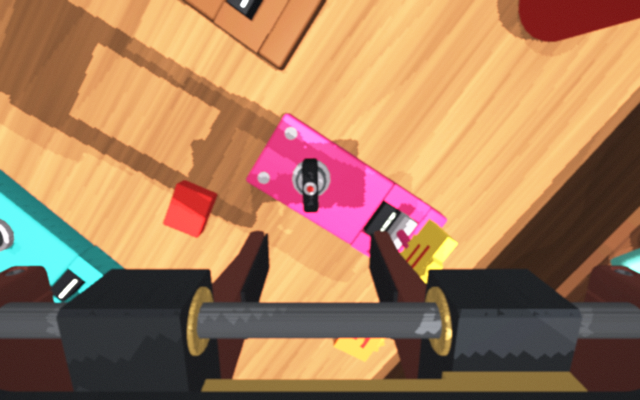

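Wrist view: the sign stands in the slot (yellow panel at (430,250), top measured at about 0.128 m, so it is seated). The thumbscrew bar at (311,185) is now aligned between the fingers. Descend onto it.

Call:
step_arm(motion=[[[-0.097,0,-0.3],[0,0,0],0.6],[[-0.097,0,-0.7],[0,0,0],0.6],[[-0.097,0,-0.7],[0,0,0],0.6]])

```text
time: 11.12
tcp_pos: [0.5186, 0.1129, 0.1254]
tool_rot: [-0.003, 0.458, 0.889, -0.002]
force: [-0.4, 0.8, -0.1]
grip_width: 0.0525
finger_force: 0.0
```

Call:
step_arm(motion=[[[0,0,-0.4],[0,0,0],0.6],[[0,0,-0.76],[0,0,0],0.6],[[0,0,-0.76],[0,0,0],0.6],[[0,0,-0.76],[0,0,0],0],[[0,0,-0.76],[0,0,0],0],[[0,0,-0.76],[0,0,0],0],[[0,0,-0.76],[0,0,0],0],[[0,0,-0.76],[0,0,0],0]], squeeze=40)

```text
time: 12.12
tcp_pos: [0.5213, 0.1131, 0.0521]
tool_rot: [0.0, 0.458, 0.889, -0.0]
force: [-1.6, -0.7, 6.6]
grip_width: 0.014
finger_force: 40.0
```

```bash
cat > t.py <<'E'
from h import *
s=robot.sense(); q=s["tool_rot"]; print(s["time"],s["tcp_pos"].round(4),"F",s["force"].round(2),"T",s["torque"].round(3),"tau6",s["tau"][5].round(3),"j6",s["joint_positions"][5].round(3),"yaw",np.round(np.degrees(2*np.arctan2(q[2],q[1]))-90,1),s["grip_width"],s["finger_force"])
E
python3 t.py
```

```text
12.125 [0.5213 0.1131 0.0521] F [-1.55 -0.69  6.56] T [-0.146  0.302  0.067] tau6 0.019 j6 -0.535 yaw 35.5 0.014016242467845498 39.97533917427063
```

Call:
step_arm(motion=[[[0,0,0],[0,0,-0.12],0],[[0,0,0],[0,0,-0.25],0],[[0,0,0],[0,0,-0.37],0],[[0,0,0],[0,0,-0.5],0],[[0,0,0],[0,0,-0.5],0]])

```text
time: 12.75
tcp_pos: [0.5215, 0.1131, 0.0521]
tool_rot: [0.0, 0.673, 0.74, 0.0]
force: [-1.2, -0.9, 5.3]
grip_width: 0.0138
finger_force: 40.0
```

```bash
python3 t.py
```

```text
12.75 [0.5215 0.1131 0.0521] F [-1.18 -0.91  5.27] T [-0.162  0.207  0.129] tau6 0.691 j6 -0.01 yaw 5.4 0.013758448269905573 39.96788442134857
```

Call:
step_arm(motion=[[[0,0,0],[0,0,-0.12],0],[[0,0,0],[0,0,-0.25],0],[[0,0,0],[0,0,-0.37],0],[[0,0,0],[0,0,-0.5],0],[[0,0,0],[0,0,-0.57],0],[[0,0,0],[0,0,-0.57],0]])

```text
time: 13.5
tcp_pos: [0.5216, 0.113, 0.0521]
tool_rot: [0.0, 0.86, 0.51, 0.0]
force: [-1.4, 0.2, 6.1]
grip_width: 0.0136
finger_force: 40.0
```

```bash
python3 t.py
python3 - <<'E'
from h import *
for n in("scene","side"):
    c=robot.capture(n); w=pts(c); H,S,V=hsv(c)
    m=(H>18)&(H<36)&(S>130)&(V>90)&(w[...,2]>.05)&(w[...,2]<.14)&(np.hypot(w[...,0]-.63,w[...,1]-.118)<.06); P=w[m]
    print("sign",n,len(P),np.percentile(P,[1,50,99],axis=0).round(4).tolist())
    W=w[(np.hypot(w[...,0]-.612,w[...,1]-.116)<.02)&(S<60)&(V>170)&(abs(w[...,2]-.03)<.006)]; print("white",len(W),np.median(W,0))
E
python3 t.py
```

```text
13.5 [0.5216 0.113  0.0521] F [-1.39  0.24  6.07] T [-0.171  0.242  0.112] tau6 0.44 j6 0.586 yaw -28.7 0.013561846069476862 39.96675968170166
sign scene 177 [[0.625, 0.0852, 0.0714], [0.6325, 0.1173, 0.1061], [0.6379, 0.1494, 0.128]]
white 0 [nan nan nan]
sign side 128 [[0.6256, 0.0819, 0.0756], [0.6287, 0.0939, 0.1016], [0.638, 0.1393, 0.1261]]
white 0 [nan nan nan]
13.6 [0.5216 0.113  0.0521] F [-1.14 -0.25  4.75] T [-0.165  0.245  0.068] tau6 0.135 j6 0.585 yaw -28.7 0.013696096782398725 39.966548681259155
  return _methods._mean(a, axis=axis, dtype=dtype,
  ret = um.true_divide(
```

Call:
step_arm(motion=[[[0,0,0],[0,0,-0.1],0],[[0,0,0],[0,0,-0.2],0],[[0,0,0],[0,0,-0.25],0],[[0,0,0],[0,0,-0.25],0],[[0,0,0],[0,0,-0.25],0]])

```text
time: 14.22
tcp_pos: [0.5217, 0.113, 0.0521]
tool_rot: [0.0, 0.919, 0.393, 0.0]
force: [-1.4, -0.7, 4.8]
grip_width: 0.0137
finger_force: 40.0
```

```bash
cat > t.py <<'E'
from h import *
L=[]
for i in range(4):
    L.append(robot.sense()); 
    if i<3: robot.capture("scene")
s=L[-1]; q=s["tool_rot"]; y=np.degrees(2*np.arctan2(q[2],q[1]))-90
print("%.2f yaw %.1f turned %.3f rad"%(s["time"],y,np.radians(35.5-y)),"Tz",[round(float(x["torque"][2]),3) for x in L],"mean %.3f"%np.mean([x["torque"][2] for x in L]),"tau6",[round(float(x["tau"][5]),2) for x in L],"F",s["force"].round(1),s["grip_width"].round(4))
E
python3 t.py
```

```text
Traceback (most recent call last):
  File "t.py", line 7, in <module>
    print("%.2f yaw %.1f turned %.3f rad"%(s["time"],y,np.radians(35.5-y)),"Tz",[round(float(x["torque"][2]),3) for x in L],"mean %.3f"%np.mean([x["torque"][2] for x in L]),"tau6",[round(float(x["tau"][5]),2) for x in L],"F",s["force"].round(1),s["grip_width"].round(4))
                                                                                                                                                                                                                                                     ^^^^^^^^^^^^^^^^^^^^^
AttributeError: 'float' object has no attribute 'round'
```

```bash
sed -i 's/,s\["grip_width"\].round(4)//' t.py; python3 t.py
```

```text
14.53 yaw -43.7 turned 1.382 rad Tz [0.148, 0.111, 0.126, 0.102] mean 0.122 tau6 [0.12, 0.12, 0.12, 0.12] F [-0.5 -1.8  5.6]
```

Call:
step_arm(motion=[[[0,0,0],[0,0,-0.05],0],[[0,0,0],[0,0,-0.1],0],[[0,0,0],[0,0,-0.1],0],[[0,0,0],[0,0,-0.1],0]])

```text
time: 15.02
tcp_pos: [0.5217, 0.113, 0.0521]
tool_rot: [0.0, 0.939, 0.345, 0.0]
force: [-0.7, -0.8, 5.8]
grip_width: 0.0135
finger_force: 40.0
```

```bash
python3 t.py
```

```text
15.18 yaw -49.7 turned 1.487 rad Tz [0.102, 0.124, 0.093, 0.087] mean 0.101 tau6 [0.13, 0.12, 0.12, 0.12] F [-0.7 -0.5  5.8]
```

Call:
step_arm(motion=[[[0,0,0],[0,0,-0.05],0],[[0,0,0],[0,0,-0.1],0],[[0,0,0],[0,0,-0.1],0],[[0,0,0],[0,0,-0.1],0]])

```text
time: 15.68
tcp_pos: [0.5218, 0.1129, 0.0522]
tool_rot: [0.0, 0.955, 0.295, 0.0]
force: [-0.5, -0.5, 6.3]
grip_width: 0.0136
finger_force: 40.0
```

```bash
python3 t.py
```

```text
15.82 yaw -55.7 turned 1.591 rad Tz [0.119, 0.183, 0.096, 0.126] mean 0.131 tau6 [0.13, 0.12, 0.12, 0.12] F [-0.1 -0.7  6.2]
```

Call:
step_arm(motion=[[[0,0,0],[0,0,-0.08],0],[[0,0,0],[0,0,-0.15],0],[[0,0,0],[0,0,-0.15],0],[[0,0,0],[0,0,-0.15],0]])

```text
time: 16.32
tcp_pos: [0.5218, 0.1129, 0.0521]
tool_rot: [0.0, 0.976, 0.219, 0.0]
force: [-0.9, -0.9, 5.6]
grip_width: 0.014
finger_force: 40.0
```

```bash
python3 t.py
```

```text
16.48 yaw -64.7 turned 1.748 rad Tz [0.12, 0.093, 0.122, 0.135] mean 0.117 tau6 [0.13, 0.12, 0.12, 0.12] F [-1.8 -0.6  4.7]
```

Call:
step_arm(motion=[[[0,0,0],[0,0,-0.08],0],[[0,0,0],[0,0,-0.15],0],[[0,0,0],[0,0,-0.15],0],[[0,0,0],[0,0,-0.15],0]])

```text
time: 16.98
tcp_pos: [0.5218, 0.1129, 0.0521]
tool_rot: [0.0, 0.99, 0.142, 0.0]
force: [-0.2, -1.3, 5.3]
grip_width: 0.0137
finger_force: 40.0
```

```bash
python3 t.py
```

```text
17.12 yaw -73.7 turned 1.905 rad Tz [0.109, 0.131, 0.13, 0.108] mean 0.120 tau6 [0.13, 0.12, 0.12, 0.12] F [-0.1 -0.9  5.4]
```

Call:
step_arm(motion=[[[0,0,0],[0,0,-0.08],0],[[0,0,0],[0,0,-0.15],0],[[0,0,0],[0,0,-0.15],0],[[0,0,0],[0,0,-0.15],0]])

```text
time: 17.62
tcp_pos: [0.5218, 0.1128, 0.0521]
tool_rot: [0.0, 0.998, 0.064, 0.001]
force: [-0.9, -1.7, 6.1]
grip_width: 0.0141
finger_force: 40.0
```

```bash
python3 t.py
```

```text
17.77 yaw -82.7 turned 2.062 rad Tz [0.175, 0.209, 0.143, 0.18] mean 0.177 tau6 [0.19, 0.18, 0.18, 0.18] F [-1.  -1.1  4.6]
```

Call:
step_arm(motion=[[[0,0,0],[0,0,-0.05],0],[[0,0,0],[0,0,-0.1],0],[[0,0,0],[0,0,-0.1],0],[[0,0,0],[0,0,-0.1],0]])

```text
time: 18.27
tcp_pos: [0.5218, 0.1128, 0.0521]
tool_rot: [0.0, 1.0, 0.012, 0.001]
force: [0.1, -2.0, 5.7]
grip_width: 0.0135
finger_force: 40.0
```

```bash
python3 t.py
```

```text
18.43 yaw -88.7 turned 2.167 rad Tz [0.271, 0.228, 0.225, 0.234] mean 0.240 tau6 [0.23, 0.23, 0.23, 0.23] F [-0.5 -2.3  5.5]
```

Call:
step_arm(motion=[[[0,0,0],[0,0,-0.06],0],[[0,0,0],[0,0,-0.12],0],[[0,0,0],[0,0,-0.12],0],[[0,0,0],[0,0,-0.12],0]])

```text
time: 18.92
tcp_pos: [0.5218, 0.1128, 0.0521]
tool_rot: [0.0, 0.999, -0.051, 0.001]
force: [-0.3, -1.7, 4.9]
grip_width: 0.0141
finger_force: 40.0
```

```bash
python3 t.py
```

```text
19.07 yaw -95.9 turned 2.293 rad Tz [0.244, 0.27, 0.314, 0.243] mean 0.268 tau6 [0.25, 0.25, 0.25, 0.25] F [ 0.2 -1.8  4.6]
```

Call:
step_arm(motion=[[[0,0,0],[0,0,-0.05],0],[[0,0,0],[0,0,-0.1],0],[[0,0,0],[0,0,-0.1],0],[[0,0,0],[0,0,-0.1],0]])

```text
time: 19.58
tcp_pos: [0.5218, 0.1127, 0.0521]
tool_rot: [0.0, 0.995, -0.103, 0.001]
force: [-0.7, -1.7, 5.2]
grip_width: 0.0139
finger_force: 40.0
```

```bash
python3 t.py
```

```text
19.73 yaw -101.9 turned 2.397 rad Tz [0.246, 0.209, 0.209, 0.289] mean 0.238 tau6 [0.25, 0.25, 0.25, 0.25] F [-1.  -0.9  6.1]
```

Call:
step_arm(motion=[[[0,0,0],[0,0,0],0.3],[[0,0,0],[0,0,0],0.6],[[0,0,0],[0,0,0],0.6],[[0,0,0],[0,0,0],0.6],[[0,0,0],[0,0,0],0.6],[[0,0,0.3],[0,0,0],0.6],[[0,0,0.7],[0,0,0],0.6],[[0,0,1],[0,0,0],0.6]])

```text
time: 20.72
tcp_pos: [0.5215, 0.1132, 0.1531]
tool_rot: [-0.0, 0.995, -0.104, 0.0]
force: [0.4, -0.5, -0.5]
grip_width: 0.0527
finger_force: 0.0
```

Call:
step_arm(motion=[[[-0.3,0,0.4],[0,0,0],0.6],[[-0.7,0,0.6],[0,0,0],0.6],[[-0.7,0,0.6],[0,0,0],0.6],[[-0.7,0,0.6],[0,0,0],0.6]])

```text
time: 21.22
tcp_pos: [0.4517, 0.1131, 0.2117]
tool_rot: [-0.0, 0.995, -0.104, 0.001]
force: [-0.1, 0.2, -0.4]
grip_width: 0.0526
finger_force: 0.0
```

Run:
```python
from h import *
im=[]
for n in("scene","side"):
    c=robot.capture(n); w=pts(c); H,S,V=hsv(c); a=c["color"]
    im.append(cv2.resize(a[140:270,230:430],(800,520))[:,:] if 0 else cv2.resize(a[140:270,240:440],(600,390)))
    near=np.hypot(w[...,0]-.521,w[...,1]-.113)<.03
    q=w[near&(S>150)&((H<8)|(H>174))&(w[...,2]>.07)&(w[...,2]<.1)]; print(n,"pin",len(q),np.median(q,0) if len(q) else'')
    m=(H>18)&(H<36)&(S>130)&(V>90)&(w[...,2]>.05)&(w[...,2]<.14)&(np.hypot(w[...,0]-.63,w[...,1]-.118)<.06); P=w[m]
    print("sign",len(P),np.percentile(P,[1,50,99],axis=0).round(4).tolist())
cv2.imwrite("pics/end.png",cv2.resize(np.vstack(im),(450,585))); print(robot.sense()["time"])
```

```text
scene pin 2 [0.51824347 0.11219748 0.07976429]
sign 175 [[0.6275, 0.0864, 0.0705], [0.6349, 0.1182, 0.1087], [0.6404, 0.1503, 0.1285]]
side pin 3 [0.5209103  0.11194276 0.082586  ]
sign 228 [[0.6259, 0.0835, 0.0727], [0.6299, 0.1101, 0.106], [0.6387, 0.1514, 0.1278]]
21.325
```

View pics/end.png

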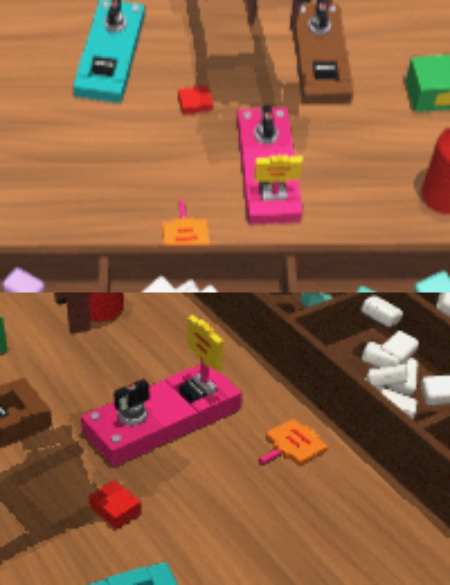

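The final view shows the sign upright and clamped at the fixed jaw (panel near (278,168) in the upper picture). The bystanders are where they were, and the pin rose by about 0.6 mm in the side view, which fits a short slip.

```bash
python3 -c "from cell import robot; print(robot.sign_off())"
```

```text
the job is handed in; nothing more can be done
None
```

The sign stands upright and clamped in the pink socket. I turned the thumbscrew clockwise to its first clutch slip (about 0.1–0.2 rad, judged by the torque levelling off at 0.25 N m), let go, and handed the job in at about 21 s.

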